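# Reset the reader's slide to the marked notch

## Task

Set the bench reader for the next batch: lift its slide knob out of the end notch, carry it along the slot and let it drop fully home into the comb notch that the arrow-shaped pointer marks, then let go of it. The comb has some play, so feel for the notch, and come in at a slant under the light bar. Leave the bottles, rack, dishes and other things on the bench where they are.

Things in the scene. Friction and masses are not known exactly. Their poses are not given: they have to be found in the camera images.
- deck: Sloping top of a white bench reader that faces away from the robot. Axes: x up the slope (towards the robot, rising 32 deg), y along the level slide slot, z square out of the deck (leans 32 deg away from the robot). Origin: slot's middle, on the deck, 85 mm above the bench. Slot 14 mm wide, y -98 to 98 mm; on both sides (|x| 9-23) toothed strips 7 mm high with 11 mm wide notches cut down to z=0.
- comb (a point): Same point and axes as the deck's origin: nominal middle of the aluminium comb, whose three notches are nominally at deck y = -34, 0, +34 mm. The comb is clamped with play: its notches sit together up to 4.5 mm to either side along y, not reported here, so feel (or look) for them. The end notches, deck y = -85 and +85, are in fixed grey strips. Tops between notches are level, 7 to 7.4 mm.
- light_bar (a point): Middle of the underside of a level light bar over the slot, along deck y, 18 mm deep, 20 high, 352 long, on 14 mm round posts at y = -165 and 165; underside 196 mm above the bench. It is centred over the slot's middle (9 mm to each side). It blocks a gripper from straight above; tilted 32 deg, square to the deck, a gripper clears it by some 17 mm.
- slider: Slide knob, 65-125 g, no spring, home in an end notch at the start. Origin: on its stem, under its crossbar: deck z=0 when home, 7 on the strips. Its axes: the upright console's (x level towards the robot, y along slot, z up), but its shape is square to the deck. Out along deck z: steel crossbar 0-9 mm (8 along slot, 46 across), neck 9-18 (12 x 14), black knob 18-48 (20 along slot, 22 across).
- slider_stem (a point): Point on the slider 10 mm below its origin, in its 8 mm square stem. The stem passes the slot with 3 mm play each way across it, to a foot that keeps it captive: it can rise 16 mm at most from home; 8 mm clears the teeth. Loose otherwise: it falls home by its own weight when in line with a notch (1.5 mm play each way along the slot).
- pointer: Steel arrow-shaped tab, 8 mm thick, 37 long, fixed on the deck 46 mm down the slope from the slot, its head pointing up the slope at one of the comb's notches, in line with that notch's nominal place. Origin: on the deck surface inside the arrow. Axes: the upright console's, y along the slot. The other two notches have round studs there instead, 12 mm across, 5 high.
- end_stud: Bystander, fixed in the end notch that the slider does not use: round steel stud 11 mm across, 9 mm out of the deck. Axes: the upright console's.
- bottle_a: Bystander, loose: clear screw-cap bottle with a paper label, 72 mm across, 150 high. Origin: centre of its underside.
- bottle_b: Bystander, loose: smaller clear screw-cap bottle, 56 mm across, 110 high. Origin: centre of its underside.
- tube_rack: Bystander, loose: white rack 70 x 166 mm, 124 high, with four steel-capped tubes. Origin: centre of its underside.
- dishes: Bystander, loose: stack of three clear culture dishes, 90 mm across, 41 high. Origin: centre of its underside.
- loop: Bystander, loose: slim grey-handled hand tool with a thin steel shank, 170 mm long, lying on the bench. Origin: centre of its underside (along its length: near its middle).
- beaker: Bystander, loose: glass beaker 68 mm across, 85 high. Origin: centre of its underside.
- timer: Bystander, loose: flat white timer 55 x 65 mm, 22 high. Origin: centre of its underside.

How it is judged:
On the way, in this order (a step that is already met when the one before it is completed fails the run):
1. the slide knob is lifted clear of the notches (at least 7.5 mm above its home height) (z of slider in the frame of deck above 0.0075 m), for 0.1 s.
2. the slide knob has dropped home in the notch at the pointer (z of slider in the frame of deck between -0.003 and 0.0025 m and y of slider in the frame of pointer between -0.009 and 0.009 m and angle between the y axis of slider and the y axis of deck, either way round below 0.15 rad and linear speed of slider below 0.02 m/s), for 0.2 s.
At the end, for the whole second after the job is handed in: The slide knob rests fully home (within 2.5 mm of deck level) in the comb notch at the pointer (within 9 mm of the pointer along the slot), its crossbar square to the slot within 0.15 rad, at rest (all of step 2); the robot touches nothing.
It fails at once if a bottle, the rack, dishes, hand tool, beaker or timer is pushed more than 25 mm from where it stood (distance of any of bottle_a, bottle_b, tube_rack, dishes, loop, beaker, timer from where it was at the start of the episode above 0.025 m).
It also fails if it takes over 42 s, if anything falls off the work surface, if the arm or the gripper's body presses on something with over 40 N, if the wrist force passes 120 N, or if a joint passes its speed limit or range.

## Robot

A 6-joint arm with a two-finger parallel gripper is mounted at the origin on the work surface. World frame = base frame: x ahead of the robot, y to its left, z up, the work surface at z = 0. Lengths are in m, angles in rad, forces in N, time in s.
With the tool pointing down it reaches from about 0.3 to 0.95 m from the base axis. Payload 3.1 kg.
Tool frame: the origin (TCP) lies at the very end of the fingers, on their centre line; the grasp point (between the pads) lies 19 mm behind it; z points along the fingers, y is the line along which they close (so a half turn about z gives the same grasp; the last joint's range is limited). The gripper opens to 85 mm and grips with 20 to 120 N. Pads are 22 mm wide; open, the fingers measure 114 mm over their backs; the gripper's body (76 mm by 85 mm) begins 54 mm behind the grasp point. The pads swing forward as they close: fully open they stand 13 mm farther back than shut.
Start: joints at [1.088, 0.308, 1.634, -0, 1.2, -0.07], TCP at [0.251, 0.572, 0.231] pointing down, gripper open.
Joint ranges: [-3.06, 3.06], [-0.79, 1.96], [0.05, 2.63], [-1.19, 4.34], [0.05, 2.64], [-2.94, 2.94]. Speed limits (rad/s): [2.79, 2.79, 3.14, 3.14, 3.14, 3.14].

## Interface

Orientations are given as a unit quaternion [w, x, y, z].
In Python, from bench import r gives the robot as it stands.
- The arm moves only by the shell command python3 -m crank 'ROWS'. ROWS is JSON, one flat list of numbers, 7 for each row, row after row: the shift along the tool's x, y, z in units of 25 mm (1.0 is 25 mm), then the turn, a rotation vector about the tool's x, y, z in units of 5 degrees (1.0 is 5 degrees), then the finger opening in mm, from 0 to 85.4. In form: [tx, ty, tz, wx, wy, wz, hand, tx, ty, tz, wx, wy, wz, hand, ...]. A call has 1 to 5 rows; each row shifts and turns the commanded pose from where the row before left it, along the tool's axes as they then stand; what a row does not reach is not made up. A row lasts 1/8 s, in which the tool goes at most 62.5 mm and 10.7 degrees, less where a joint would pass 70% of its speed; a pose out of reach is approached as far as the arm can. A call is refused whole if a number of a shift passes 1 or a number of a turn 1, either way. A call with a gripper value outside its range is refused whole. The fingers move at their own pace and stop on an object; the grip force is fixed at half the most. Time passes only in rows, so rows that do not move let the fingers close. It gives the time, the measured TCP pose, the force, the opening and the grip force at its end, in the units of the state.
- r.observe(): the state, without advancing time (a new reading comes with each control period).
- r.get_image(name): name is "scene" or "side" or "wrist"; returns (picture, depth): 420x560x3 uint8, red, green, blue; 420x560 float32, m along the optical axis (not along the pixel's ray), 0 where there is no reading.
- r.calibration(name): a dict with "camera_matrix" (3x3 intrinsics, pixels), "k1" (the pictures are not rectified: a ray, as slopes to the right and down, at radius r is drawn at 1 + k1 r^2 times it, then the intrinsics apply), "rvec" (rotation vector, rad) and "tvec" (3), from world to camera coordinates, as OpenCV has them. Camera axes: x right, y down, z forward; pixel columns grow to the right and rows downward; lengths in m; the calibration is good to about 2 mm. A picture is of the moment at which its call begins: read the wrist's pose just before it. calibration takes no time and is no camera call; for the wrist camera it gives the pose at the moment of the call.
- r.finish_job(): hands the job in; it is judged then, once.
The state is a dict: "time": time; "joint_positions": joint angles; "dq": joint speeds; "joint_efforts": joint torques, N m; "ee_pos": TCP position; "eef_rot": TCP orientation; "wrist_force": force on the tool from outside, world axes, zero at the start; "ft_torque": the same for the moment, N m; "gripper_width": finger opening in m; "grip_force": force on a finger pad.
Only numpy, scipy, OpenCV 4.12 (cv2) and the standard library are available. Lean on these libraries where they do the work, as an engineer would, in place of code of your own. Each camera call takes 0.05 s, during which the arm holds its last target. There are 200 camera calls.

## Working session

There is one attempt and no reset: what is moved stays moved. The work goes in short steps, Python scripts to look and compute and a shell command to move; the robot and the scene stay as the last step left them, time stands still between calls to the robot, and variables do not carry over. Pictures are saved under pics/ and viewed, at most 10 in all, crops included, and the job is handed in when it is done.

```bash
mkdir -p pics; ls
cat > h.py <<'E'
import numpy as np, cv2
from scipy.spatial.transform import Rotation as R
from bench import r
def save(name,f):
    im,d=r.get_image(name); cv2.imwrite('pics/'+f+'.png',im[:,:,::-1]); 
    c=r.calibration(name); np.savez('pics/'+f+'.npz',d=d,im=im,K=c['camera_matrix'],k1=c['k1'],rvec=c['rvec'],tvec=c['tvec'])
def cloud(f):
    z=np.load('pics/'+f+'.npz'); K=np.array(z['K']);d=z['d'];h,w=d.shape
    u,v=np.meshgrid(np.arange(w),np.arange(h))
    p=cv2.undistortPoints(np.stack([u,v],-1).reshape(-1,1,2).astype(float),K,np.array([float(z['k1']),0,0,0])).reshape(h,w,2)
    P=np.dstack([p*d[...,None],d]); Rm=R.from_rotvec(np.array(z['rvec']).ravel()).as_matrix()
    return (P-np.array(z['tvec']).ravel())@Rm, d>0
E
python3 - <<'E'
from h import *
save('scene','s0');save('side','d0');save('wrist','w0')
print(r.observe())
for n in('scene','side'):
    c=r.calibration(n);Rm=R.from_rotvec(np.ravel(c['rvec'])).as_matrix();print(n,-Rm.T@np.ravel(c['tvec']),Rm[2])
E
```

```text
pics
{'time': 0.15, 'joint_positions': array([ 1.08828047e+00,  3.08800432e-01,  1.63492174e+00, -3.70155689e-06,
        1.19976094e+00, -6.97127154e-02]), 'dq': array([ 1.38006949e-05, -3.75897829e-03, -2.86674981e-03, -9.38149354e-04,
        5.45515707e-04,  3.11888254e-04]), 'joint_efforts': array([ 4.38052284e-04, -4.15804446e+01, -2.77145648e+01, -1.60841955e-04,
        6.05727138e-03, -1.40024014e-05]), 'ee_pos': array([0.2504538 , 0.57188186, 0.23030063]), 'eef_rot': array([-2.56028110e-04,  2.04938433e-01,  9.78774410e-01, -9.09893718e-04]), 'wrist_force': array([ 0.21019469, -0.09655844,  1.10717547]), 'ft_torque': array([-0.01188789,  0.04231418,  0.01827555]), 'grip_force': 0.0, 'gripper_width': 0.08544162765455705}
scene [ 0.87636611 -0.45708211  1.03121969] [-0.27397765  0.48832112 -0.82854012]
side [ 0.27526286 -0.68749165  0.8098411 ] [ 0.27634652  0.69599504 -0.6627394 ]
```

View pics/s0.png

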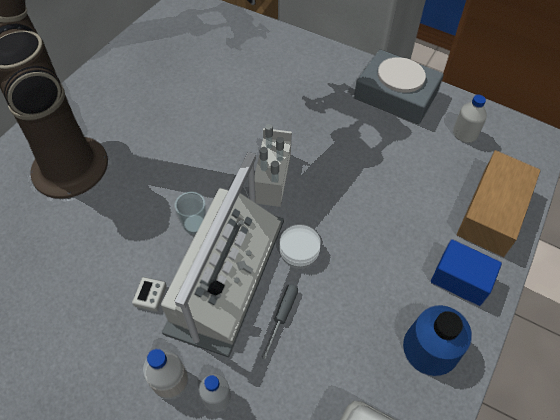

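View pics/d0.png

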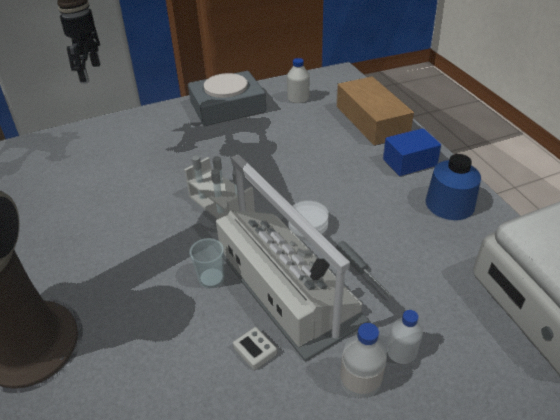

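Run:
```python
from h import *
im=cv2.imread('pics/s0.png')[185:345,165:285]; cv2.imwrite('pics/s0c.png',cv2.resize(im,None,fx=3.7,fy=3.7,interpolation=cv2.INTER_CUBIC))
for f in('s0','d0'):
    P,ok=cloud(f); 
    v,u=np.indices(ok.shape)
    win=((u>160)&(u<290)&(v>150)&(v<350)) if f=='s0' else ((u>225)&(u<350)&(v>150)&(v<350))
    m=ok&(abs(P[...,2]-.216)<.006)&win
    pts=P[m]
    c=np.median(pts[:,:2],0)
    for _ in range(4):
        q=pts[:,:2]-c; w=np.linalg.svd(q-q.mean(0),full_matrices=False)[2][0]; n=np.array([-w[1],w[0]])
        k=abs((q-q.mean(0))@n)<.013; pts=pts[k]; c=pts[:,:2].mean(0)
    if w[1]<0:w=-w
    s=(pts[:,:2]-c)@w; t=(pts[:,:2]-c)@n; lo,hi=np.percentile(s,[.3,99.7]); tl,th=np.percentile(t,[2,98])
    print(f,len(pts),'z',np.median(pts[:,2]),'dir',w,np.degrees(np.arctan2(-w[0],w[1])),'len',hi-lo,'wid',th-tl,'mid',c+w*(lo+hi)/2+n*(tl+th)/2)
```

```text
s0 1635 z 0.214734819864826 dir [-0.19415269  0.98097132] 11.195230318554886 len 0.34970747956203607 wid 0.017713180119101994 mid [ 0.51967377 -0.04960912]
d0 1605 z 0.21573813264581884 dir [-0.19599947  0.980604  ] 11.303115813842588 len 0.34960895391595903 wid 0.017863260547587773 mid [ 0.5177486 -0.0509312]
```

View pics/s0c.png

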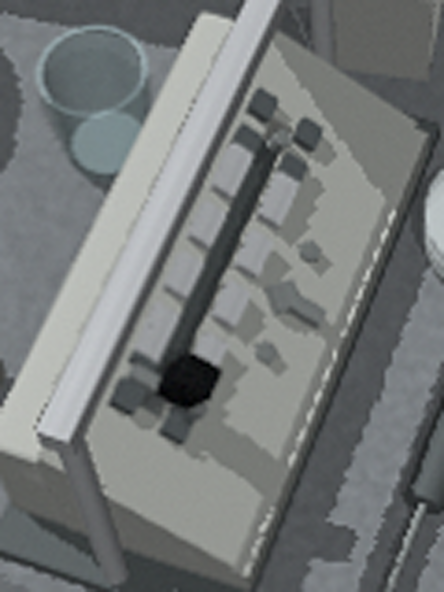

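```bash
cat >> h.py <<'E'
w=np.array([-.1951,.9808,0]); C=np.array([.5187,-.0503,.085])
a=np.array([-w[1],w[0],0]) # toward robot
Z=np.array([0,0,1.]); t=np.radians(32)
DX=a*np.cos(t)+Z*np.sin(t); DZ=Z*np.cos(t)-a*np.sin(t); DY=-w
D=np.stack([DX,DY,DZ],1)  # deck->world
def todeck(P): return (P-C)@D
def tool():
    o=r.observe(); q=o['eef_rot']; return np.array(o['ee_pos']),R.from_quat(np.r_[q[1:],q[0]]).as_matrix(),o
def plan(dp):
    """remaining move to TCP at deck point dp (mm), tool square to deck"""
    p,T,o=tool(); G=np.stack([-np.cross(DY,DZ)*-1,0*DX,0*DX],1)
    zt=-DZ; yt=-DY; G=np.stack([np.cross(yt,zt),yt,zt],1)
    dw=C+D@(np.array(dp)/1e3)-p
    print('t',o['time'],'tcp deck mm',(todeck(p)*1e3).round(1),'world',p.round(3),'F deck',(np.array(o['wrist_force'])@D).round(2),'w',round(o['gripper_width']*1e3,1),'grip',round(o['grip_force'],1))
    print('shift/25 tool now',(T.T@dw/.025).round(2),'| in goal axes',(G.T@dw/.025).round(2),'rotvec/5deg',(np.degrees(R.from_matrix(T.T@G).as_rotvec())/5).round(2),'q',np.array(o['joint_positions']).round(2))
E
python3 - <<'E'
from h import *
plan([0,85,150])
p,T,o=tool();c=r.calibration('wrist');Rm=R.from_rotvec(np.ravel(c['rvec'])).as_matrix()
print('wcam in tool',T.T@(-Rm.T@np.ravel(c['tvec'])-p),'fwd',T.T@Rm[2],'up',-T.T@Rm[1])
for f in('s0','d0'):
    P,ok=cloud(f);q=todeck(P)*1e3;q=q[ok]
    for nm,lo,hi in(('upper',10,22),('lower',-22,-10),('ptr',-75,-30)):
        m=(q[:,0]>lo)&(q[:,0]<hi)&(abs(q[:,1])<115)&(q[:,2]>-15)&(q[:,2]<60)
        b=np.round(q[m,1]/3).astype(int)
        print(f,nm,' '.join(f'{k*3}:{np.median(q[m][b==k,2]) if nm!="ptr" else np.percentile(q[m][b==k,2],95):.0f}' for k in range(-38,39) if (b==k).sum()>1))
    for n,x in(('knob',q[(q[:,2]>20)&(q[:,2]<55)&(abs(q[:,0])<25)&(abs(q[:,1])<110)]),):print(n,len(x),x.min(0),x.max(0))
E
```

```text
t 0.15 tcp deck mm [ 197.2 -662.6   48.1] world [0.25  0.572 0.23 ] F deck [0.43 0.14 1.04] w 85.4 grip 0.0
shift/25 tool now [-24.37 -19.46   0.76] | in goal axes [ -7.89 -29.9   -4.07] rotvec/5deg [ 1.93  6.19 -6.8 ] q [ 1.09  0.31  1.63 -0.    1.2  -0.07]
wcam in tool [ 0.06669439 -0.00021665 -0.14237969] fwd [-2.66524312e-01 -3.24117962e-04  9.63828141e-01] up [ 0.96382676 -0.00181786  0.26652332]
s0 upper -114:-1 -108:6 -105:6 -102:6 -99:6 -96:6 -93:4 -90:1 -87:-1 -81:5 -78:6 -75:5 -72:7 -69:6 -66:7 -63:6 -60:7 -57:8 -54:7 -51:6 -48:7 -45:7 -42:6 -39:6 -36:3 -33:0 -30:-0 -27:5 -24:7 -21:7 -18:8 -15:6 -12:6 -9:7 -6:8 -3:1 0:0 3:-1 6:1 9:6 12:6 15:7 18:6 21:7 24:7 27:6 30:4 33:0 36:-1 39:-3 42:5 45:6 48:5 51:7 54:6 57:5 60:6 63:6 66:7 69:7 72:7 75:7 78:4 81:8 84:9 87:7 90:7 93:6 96:6 99:7 102:6 105:2 108:1 111:-1 114:0
s0 lower -114:-0 -111:-1 -108:6 -105:6 -102:7 -99:7 -96:6 -93:4 -90:0 -87:-0 -81:4 -78:5 -75:7 -72:5 -69:7 -66:6 -63:8 -60:6 -57:7 -54:7 -51:6 -48:6 -45:7 -42:7 -39:6 -36:3 -33:-0 -30:1 -24:6 -21:7 -18:6 -15:6 -12:7 -9:6 -6:6 -3:5 0:0 3:-2 9:6 12:7 15:6 18:5 21:6 24
[... 1181 characters left out ...]
1:7 -18:7 -15:7 -12:7 -9:7 -6:7 -3:5 0:3 3:1 12:8 15:5 18:9 21:9 24:8 27:8 30:7 33:4 36:1 39:1 42:3 45:8 48:8 51:9 54:8 57:8 60:5 63:4 78:49 84:10 87:9 90:7 93:25 96:7 99:8 102:7 105:4 108:1 111:2 114:1
d0 ptr -114:0 -111:1 -108:1 -105:0 -102:1 -99:1 -96:0 -93:1 -90:1 -87:-1 -84:1 -81:1 -78:-0 -75:1 -72:0 -69:2 -66:1 -63:-0 -60:0 -57:0 -54:0 -51:1 -48:1 -45:1 -42:0 -39:3 -36:5 -33:5 -30:3 -27:6 -24:1 -21:0 -18:1 -15:1 -9:7 -6:8 -3:9 0:9 3:9 6:9 9:8 12:3 15:2 18:2 21:2 24:2 27:4 30:7 33:6 36:6 39:3 54:2 57:2 60:1 63:2 66:2 69:2 72:2 75:1 78:2 81:1 84:2 87:2 90:2 93:2 96:2 99:2 102:2 105:2 108:1 111:2 114:1
knob 261 [-15.60060332  74.14376136  20.20364501] [12.00596919 95.5094472  50.05700258]
```

```bash
python3 -m crank '[0,0,-1,0,0,0,60, 0,0,-1,0,0,0,60, -1,-0.7,-1,0,0,0,60, -1,-0.7,-1,0,0,0,60, -1,-0.7,-1,0,0,0,60]'
python3 -m crank '[-1,-0.7,-1,0,0,0,60, -1,-0.7,0,0,0,0,60, -1,-0.7,0,0,0,0,60, -1,-0.7,0,0,0,0,60, -1,-0.7,0,0,0,0,60]'
python3 -m crank '[-1,-0.7,0,0,0,0,60, -1,-0.7,0,0,0,0,60, -1,-0.7,0,0,0,0,60, -1,-0.7,0,0,0,0,60, -1,-0.7,0,0,0,0,60]'
python3 -m crank '[-1,-0.7,0,0,0,0,60, -1,-0.7,0,0,0,0,60, -1,-0.7,0,0,0,0,60, -1,-0.7,0,0,0,0,60, -1,-0.7,0,0,0,0,60]'
python3 -m crank '[-1,-0.7,0,0,0,0,60, -1,-0.7,0,0,0,0,60, -1,-0.7,0,0,0,0,60, -1,-0.7,0,0,0,0,60, -1,-0.7,0,0,0,0,60]'
sed -i 's/zt=-DZ; yt=-DY/zt=-DZ; yt=DY/' h.py
python3 -c "
from h import *
plan([0,85,200])"
```

```text
time: 0.78
ee_pos: [0.2986, 0.4933, 0.3566]
eef_rot: [-0.0, 0.205, 0.979, -0.0]
wrist_force: [0.4, -0.2, -0.5]
gripper_width: 0.06
grip_force: 0.0
time: 1.4
ee_pos: [0.378, 0.363, 0.3809]
eef_rot: [-0.0, 0.205, 0.979, -0.0]
wrist_force: [0.3, -0.1, -0.0]
gripper_width: 0.0601
grip_force: 0.0
time: 2.02
ee_pos: [0.4574, 0.2328, 0.3809]
eef_rot: [-0.0, 0.205, 0.979, -0.0]
wrist_force: [-0.4, -0.4, -0.6]
gripper_width: 0.0603
grip_force: 0.0
time: 2.65
ee_pos: [0.5368, 0.1025, 0.3808]
eef_rot: [-0.0, 0.205, 0.979, -0.0]
wrist_force: [0.3, -0.0, -0.3]
gripper_width: 0.0601
grip_force: 0.0
time: 3.28
ee_pos: [0.6162, -0.0277, 0.3807]
eef_rot: [-0.0, 0.205, 0.979, 0.0]
wrist_force: [0.7, -0.0, -0.8]
gripper_width: 0.0602
grip_force: 0.0
t 3.275 tcp deck mm [ 71.9  -3.1 303.8] world [ 0.616 -0.028  0.381] F deck [-0.98  0.18 -0.3 ] w 60.2 grip 0.0
shift/25 tool now [-2.22 -2.75  5.04] | in goal axes [2.88 3.52 4.15] rotvec/5deg [ 8.03 -2.53 28.06] q [-0.12  0.2   1.47  0.    1.47 -1.27]
```

```bash
python3 -m crank '[0,0,0,0,0,1,60, 0,0,0,0,0,1,60, 0,0,0,0,0,1,60, 0,0,0,0,0,1,60, 0,0,0,0,0,1,60]'
python3 -m crank '[0,0,0,0,0,1,60, 0,0,0,0,0,1,60, 0,0,0,0,0,1,60, 0,0,0,0,0,1,60, 0,0,0,0,0,1,60]' >/dev/null
python3 -m crank '[0,0,0,0,0,1,60, 0,0,0,0,0,1,60, 0,0,0,0,0,1,60, 0,0,0,0,0,1,60, 0,0,0,0,0,1,60]' >/dev/null
python3 -m crank '[0,0,0,0,0,1,60, 0,0,0,0,0,1,60, 0,0,0,0,0,1,60, 0,0,0,0,0,1,60, 0,0,0,0,0,1,60]' >/dev/null
python3 -m crank '[0,0,0,0,0,1,60, 0,0,0,0,0,1,60, 0,0,0,0,0,1,60, 0,0,0,0,0,1,60, 0,0,0,0,0,1,60]' >/dev/null
python3 -m crank '[0,0,0,0,0,1,60, 0,0,0,0,0,1,60, 0,0,0,0,0,1,60, 0,0,0,0,0,1,60, 1,0,0,0,-1,0,60]'
python3 -m crank '[1,0,0,0,-1,0,60, 0,1,0,0,-1,0,60, 0,1,0,0,-1,0,60, 0,1,0,0,-1,0,60, 0,0.5,0,0,-1,0,60]'
python3 -c "
from h import *
plan([0,85,150])"
```

```text
time: 3.9
ee_pos: [0.6157, -0.0268, 0.3807]
eef_rot: [-0.001, 0.413, 0.911, -0.0]
wrist_force: [-0.5, -0.2, -0.2]
gripper_width: 0.0596
grip_force: 0.0
time: 7.02
ee_pos: [0.6377, -0.0224, 0.381]
eef_rot: [0.004, 0.994, 0.098, -0.046]
wrist_force: [1.1, 0.1, 0.9]
gripper_width: 0.0597
grip_force: 0.0
time: 7.65
ee_pos: [0.6823, -0.1043, 0.3783]
eef_rot: [0.026, 0.961, 0.095, -0.259]
wrist_force: [-0.4, 0.6, 0.5]
gripper_width: 0.0598
grip_force: 0.0
t 7.65 tcp deck mm [ 28.3  84.9 328.2] world [ 0.682 -0.104  0.378] F deck [ 0.52 -0.71  0.27] w 59.8 grip 0.0
shift/25 tool now [0.91 0.   7.16] | in goal axes [1.13 0.   7.13] rotvec/5deg [ 0.   -0.36  0.  ] q [-0.14  0.71  0.84 -0.19  2.08  1.18]
```

```bash
python3 -m crank '[0.6,0,0,0,-0.36,0,60, 0.5,0,1,0,0,0,60, 0,0,1,0,0,0,60, 0,0,1,0,0,0,60, 0,0,1,0,0,0,60]' >/dev/null
python3 -m crank '[0,0,1,0,0,0,60, 0,0,1,0,0,0,60, 0,0,1,0,0,0,60, 0,0,0.5,0,0,0,60, 0,0,0,0,0,0,60]'
python3 -c "
from h import *
plan([0,85,22])
save('wrist','w1')
P,ok=cloud('w1');q=todeck(P)*1e3;q=q[ok]
for nm,lo,hi in(('upper',10,22),('lower',-22,-10)):
    m=(q[:,0]>lo)&(q[:,0]<hi)&(abs(q[:,1])<115)&(q[:,2]>-15)&(q[:,2]<60)
    b=np.round(q[m,1]).astype(int)
    print(nm,' '.join(f'{k}:{np.median(q[m][b==k,2]):.0f}' for k in range(-50,60) if (b==k).sum()>1))
x=q[(q[:,2]>30)&(q[:,2]<60)&(abs(q[:,0])<25)&(abs(q[:,1]-85)<20)]
print(len(x),np.percentile(x,[1,50,99],axis=0).round(1))
"
```

```text
time: 8.9
ee_pos: [0.6077, -0.1176, 0.2047]
eef_rot: [0.027, 0.957, 0.095, -0.274]
wrist_force: [0.3, -0.7, 0.2]
gripper_width: 0.0599
grip_force: 0.0
t 8.9 tcp deck mm [  0.6  83.3 140.8] world [ 0.608 -0.118  0.205] F deck [-0.04  0.75  0.29] w 59.9 grip 0.0
shift/25 tool now [0.02 0.07 4.75] | in goal axes [0.02 0.07 4.75] rotvec/5deg [ 0.   -0.02  0.02] q [-0.17  0.66  1.27 -0.19  1.73  1.23]
upper -50:9 -49:9 -48:9 -47:9 -46:9 -45:9 -44:9 -43:9 -42:9 -41:8 -40:9 -39:9 -38:9 -37:9 -36:7 -35:4 -34:1 -33:1 -32:1 -31:1 -30:2 -29:1 -28:2 -27:2 -24:8 -23:9 -22:9 -21:9 -20:9 -19:9 -18:9 -17:9 -16:8 -15:9 -14:9 -13:9 -12:9 -11:8 -10:8 -9:9 -8:9 -7:9 -6:9 -5:9 -4:9 -3:9 -2:9 -1:6 0:2 1:2 2:1 3:1 4:1 5:2 6:1 7:1 8:2 10:8 11:9 12:9 13:9 14:8 15:9 16:9 17:9 18:9 19:9 20:9 21:9 22:8 23:9 24:9 25:9 26:9 27:8 28:9 29:9 30:9 31:9 32:9 33:2 34:2 35:1 36:1 37:1 38:1 39:2 40:2 41:2 42:1 44:9 45:9 46:9 47:9 48:9 49:9 50:9 51:8 52:9 53:9 54:9 55:9 56:9 57:9 58:9 59:8
lower -50:9 -49:9 -48:9 -47:9 -46:9 -45:9 -44:9 -43:9 -42:9 -41:9 -40:9 -39:9 -38:9 -37:9 -36:6 -35:3 -34:1 -33:1 -32:1 -31:1 -30:1 -29:1 -28:1 -27:2 -24:8 -23:8 -22:9 -21:9 -20:9 -19:9 -18:9 -17:9 -16:9 -15:9 -14:9 -13:9 -12:9 -11:9 -10:9 -9:9 -8:9 -7:9 -6:9 -5:9 -4:9 -3:9 -2:9 -1:5 0:2 1:1 2:2 3:1 4:1 5:1 6:1 7:2 8:2 11:9 12:9 13:9 14:9 15:9 16:9 17:9 18:9 19:9 20:9 21:9 22:9 23:9 24:9 25:9 26:9 27:9 28:9 29:9 30:9 31:9 32:8 33:2 34:2 35:1 36:1 37:1 38:2 39:2 40:1 41:2 42:1 44:9 45:9 46:9 47:9 48:9 49:9 50:9 51:9 52:9 53:9 54:9 55:9 56:9 57:9 58:9 59:9
683 [[-15.3  75.7  30.8]
 [ -6.6  84.9  49.1]
 [  5.8  94.9  50.9]]
```

View pics/w1.png

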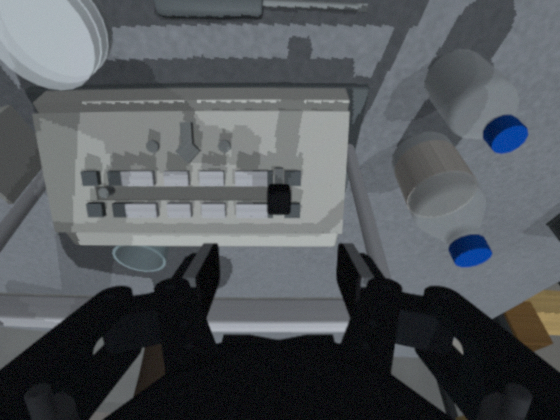

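```bash
python3 -m crank '[0.14,0.08,0.5,0,0,0,60, 0,0,1,0,0,0,60, 0,0,1,0,0,0,50, 0,0,1,0,0,0,50, 0,0,1,0,0,0,50]'
python3 -m crank '[0,0,0.3,0,0,0,50, 0,0,0,0,0,0,40, 0,0,0,0,0,0,40, 0,0,0,0,0,0,40]'
python3 -c "
from h import *
plan([-3,85,22])
save('wrist','w2')"
```

```text
time: 9.57
ee_pos: [0.5538, -0.1309, 0.1076]
eef_rot: [0.027, 0.957, 0.095, -0.272]
wrist_force: [0.0, -0.5, 0.9]
gripper_width: 0.0501
grip_force: 0.0
time: 10.07
ee_pos: [0.5509, -0.1315, 0.1028]
eef_rot: [0.027, 0.957, 0.095, -0.272]
wrist_force: [0.6, 0.5, 0.1]
gripper_width: 0.0398
grip_force: 0.0
t 10.075 tcp deck mm [-3.9 86.  23.4] world [ 0.551 -0.132  0.103] F deck [-0.56 -0.38  0.41] w 39.8 grip 0.0
shift/25 tool now [-0.04 -0.04  0.06] | in goal axes [-0.04 -0.04  0.06] rotvec/5deg [ 0.02 -0.06  0.01] q [-0.2   0.67  1.48 -0.2   1.51  1.24]
```

View pics/w2.png

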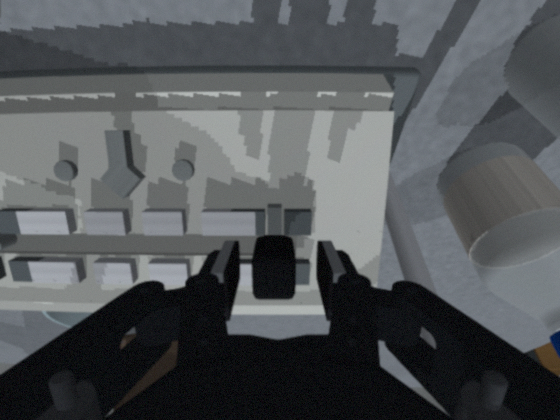

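```bash
python3 -m crank '[0,-0.03,0.06,0,0,0,10, 0,0,0,0,0,0,10, 0,0,0,0,0,0,10, 0,0,0,0,0,0,10]'
python3 -c "
from h import *
plan([-3,85,33])"
python3 -m crank '[0,0,-0.1,0,0,0,10, 0,0,-0.1,0,0,0,10, 0,0,-0.1,0,0,0,10, 0,0,-0.1,0,0,0,10, 0,0,0,0,0,0,10]'
python3 -c "
from h import *
plan([-3,7,33])"
```

```text
time: 10.62
ee_pos: [0.5491, -0.1307, 0.1008]
eef_rot: [0.027, 0.957, 0.095, -0.272]
wrist_force: [1.1, 0.9, 1.8]
gripper_width: 0.0192
grip_force: 58.9
t 10.625 tcp deck mm [-3.6 84.8 20.9] world [ 0.549 -0.131  0.101] F deck [-0.07 -0.64  2.22] w 19.2 grip 58.9
shift/25 tool now [-0.02  0.01 -0.48] | in goal axes [-0.03  0.01 -0.48] rotvec/5deg [ 0.01 -0.05  0.02] q [-0.2   0.67  1.48 -0.2   1.51  1.24]
time: 11.25
ee_pos: [0.5543, -0.1299, 0.1093]
eef_rot: [0.027, 0.957, 0.095, -0.272]
wrist_force: [-1.0, 0.4, -1.3]
gripper_width: 0.0192
grip_force: 58.7
t 11.25 tcp deck mm [-3.6 85.  30.8] world [ 0.554 -0.13   0.109] F deck [ 0.07 -0.6  -1.53] w 19.2 grip 58.7
shift/25 tool now [-0.02 -3.12 -0.09] | in goal axes [-0.02 -3.12 -0.09] rotvec/5deg [ 0.01 -0.05  0.02] q [-0.19  0.67  1.47 -0.2   1.52  1.24]
```

```bash
python3 -m crank '[0,-0.6,0,0,0,0,10, 0,-0.8,0,0,0,0,10, 0,-0.8,0,0,0,0,10, 0,-0.7,0,0,0,0,10, 0,-0.34,0,0,0,0,10]'
python3 -m crank '[0,0,0,0,0,0,10, 0,0,0,0,0,0,10]'
python3 -c "
from h import *
plan([-3,4,21])
save('wrist','w3')
P,ok=cloud('w3');q=todeck(P)*1e3;q=q[ok]
for nm,lo,hi in(('upper',10,22),('lower',-22,-12)):
    m=(q[:,0]>lo)&(q[:,0]<hi)&(q[:,2]>-15)&(q[:,2]<60)
    b=np.round(q[m,1]).astype(int)
    print(nm,' '.join(f'{k}:{np.median(q[m][b==k,2]):.0f}' for k in range(-95,96) if (b==k).sum()>1))
"
```

```text
time: 11.88
ee_pos: [0.5377, -0.0488, 0.1091]
eef_rot: [0.027, 0.957, 0.096, -0.273]
wrist_force: [0.3, -0.6, -0.9]
gripper_width: 0.0192
grip_force: 58.6
time: 12.12
ee_pos: [0.5382, -0.0509, 0.1091]
eef_rot: [0.027, 0.957, 0.095, -0.272]
wrist_force: [0.2, 0.1, -1.3]
gripper_width: 0.0191
grip_force: 58.6
t 12.125 tcp deck mm [-3.4  4.4 30.5] world [ 0.538 -0.051  0.109] F deck [-0.88 -0.05 -0.94] w 19.1 grip 58.6
shift/25 tool now [-0.02 -0.01  0.38] | in goal axes [-0.02 -0.01  0.38] rotvec/5deg [ 0.01 -0.04  0.01] q [-0.09  0.63  1.53 -0.15  1.52  1.34]
upper -95:7 -94:7 -93:7 -92:7 -91:3 -90:5 -89:0 -88:0 -87:0 -86:0 -85:0 -84:0 -83:1 -80:6 -79:7 -78:7 -77:7 -76:7 -75:7 -74:7 -73:7 -72:7 -71:7 -70:7 -69:7 -68:7 -67:7 -66:7 -65:8 -64:8 -63:8 -62:8 -61:8 -60:8 -59:8 -58:8 -57:8 -56:8 -55:8 -54:8 -53:7 -52:7 -51:7 -50:8 -49:8 -48:7 -47:8 -46:8 -45:8 -44:8 -43:8 -42:8 -41:7 -40:8 -39:8 -38:8 -37:7 -36:8 -35:3 -34:0 -33:0 -32:0 -31:0 -30:0 -29:0 -28:0 -27:0 37:0 38:0 39:0 40:0 41:0 42:0 43:1 44:7 45:8 46:8 47:8 48:8 49:8 50:8 51:8 52:8 53:8 54:8 55:8 56:8 57:8 58:8 59:8 60:8 61:8 62
[... 511 characters left out ...]
 -36:5 -35:1 -34:0 -33:0 -32:0 -31:0 -30:0 -29:0 -28:0 -27:0 -26:0 -25:7 -24:8 -23:8 -22:8 -21:8 -20:8 -19:7 -18:8 -17:8 -16:8 -15:8 -14:8 -13:8 -12:8 -11:37 -10:40 -9:42 -8:43 -7:40 -6:40 -5:45 -4:41 -3:37 -2:41 -1:41 0:44 1:45 2:38 3:39 4:41 5:46 6:37 7:38 8:40 9:44 10:39 11:42 12:44 13:40 14:36 15:47 16:40 17:39 18:44 19:42 20:39 21:40 22:8 23:8 24:8 25:7 26:8 27:8 28:8 29:7 30:8 31:8 32:8 34:0 35:0 36:0 37:0 38:0 39:0 40:0 41:0 42:0 43:2 44:7 45:8 46:8 47:7 48:8 49:8 50:8 51:7 52:8 53:8 54:8 55:8 56:8 57:8 58:8 59:8 60:8 61:8 62:8 63:8 64:8 65:8 66:8 67:8 68:8 69:8 70:8 71:7 72:8 73:8 74:8 75:7 76:8 77:7 78:7 79:7 80:7 82:1 83:0 84:0 85:0 86:0 87:0 88:0 89:0 90:2 91:5 92:7 93:7 94:7 95:7
```

View pics/w3.png

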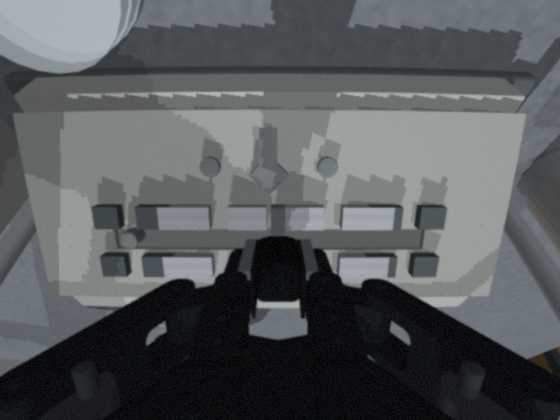

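```bash
python3 -m crank '[0,-0.02,0.08,0,0,0,10, 0,0,0.06,0,0,0,10, 0,0,0.04,0,0,0,10, 0,0,0,0,0,0,10]'
python3 -c "
from h import *
plan([-3,4,21])"
```

```text
time: 12.68
ee_pos: [0.5355, -0.0505, 0.1051]
eef_rot: [0.027, 0.957, 0.095, -0.273]
wrist_force: [-0.6, 0.1, -0.5]
gripper_width: 0.0189
grip_force: 58.6
t 12.675 tcp deck mm [-3.3  3.4 25.7] world [ 0.535 -0.05   0.105] F deck [ 0.24 -0.22 -0.73] w 18.9 grip 58.6
shift/25 tool now [-0.01  0.02  0.19] | in goal axes [-0.01  0.02  0.19] rotvec/5deg [ 0.01 -0.04  0.02] q [-0.09  0.63  1.54 -0.15  1.51  1.34]
```

```bash
python3 -m crank '[0,0,0.06,0,0,0,10, 0,0,0.06,0,0,0,10, 0,0,0.05,0,0,0,10, 0,0,0,0,0,0,10]'
python3 -c "
from h import *
plan([-3,4,21])"
```

```text
time: 13.18
ee_pos: [0.5332, -0.0508, 0.1015]
eef_rot: [0.027, 0.957, 0.095, -0.273]
wrist_force: [0.1, 0.2, -0.4]
gripper_width: 0.0189
grip_force: 58.6
t 13.175 tcp deck mm [-3.3  3.3 21.5] world [ 0.533 -0.051  0.101] F deck [-0.31 -0.22 -0.26] w 18.9 grip 58.6
shift/25 tool now [-0.01  0.03  0.02] | in goal axes [-0.01  0.03  0.02] rotvec/5deg [ 0.01 -0.04  0.02] q [-0.09  0.63  1.55 -0.15  1.5   1.34]
```

Within 0.6 mm of home, no side force. Release, retreat along the deck normal.

```bash
python3 -m crank '[0,0,0.02,0,0,0,10, 0,0,0,0,0,0,30, 0,0,0,0,0,0,45, 0,0,0,0,0,0,45, 0,0,0,0,0,0,45]'
python3 -m crank '[0,0,-0.4,0,0,0,45, 0,0,-0.8,0,0,0,45, 0,0,-1,0,0,0,45, 0,0,-1,0,0,0,45, 0,0,-1,0,0,0,45]'
python3 -m crank '[0,0,-0.5,0,0,0,45, 0,0,0,0,0,0,45, 0,0,0,0,0,0,45]'
python3 -c "
from h import *
plan([-3,4,21])
save('wrist','w4')
P,ok=cloud('w4');q=todeck(P)*1e3;q=q[ok]
x=q[(q[:,2]>30)&(q[:,2]<65)&(abs(q[:,0])<25)&(abs(q[:,1])<25)]
print(len(x),np.percentile(x,[1,50,99],axis=0).round(1))
im=cv2.imread('pics/w4.png');cv2.imwrite('pics/w4c.png',cv2.resize(im[100:300,130:430],None,fx=2.5,fy=2.5))"
```

```text
time: 13.8
ee_pos: [0.5332, -0.0509, 0.1013]
eef_rot: [0.027, 0.957, 0.095, -0.273]
wrist_force: [-0.7, -0.2, -0.3]
gripper_width: 0.045
grip_force: 0.0
time: 14.42
ee_pos: [0.5882, -0.0398, 0.1918]
eef_rot: [0.027, 0.957, 0.095, -0.272]
wrist_force: [0.6, -0.7, -0.6]
gripper_width: 0.0447
grip_force: 0.0
time: 14.8
ee_pos: [0.593, -0.0387, 0.2001]
eef_rot: [0.027, 0.957, 0.095, -0.274]
wrist_force: [-0.8, 0.5, 0.1]
gripper_width: 0.0452
grip_force: 0.0
t 14.8 tcp deck mm [ -2.7   3.1 137.5] world [ 0.593 -0.039  0.2  ] F deck [ 0.59 -0.61 -0.28] w 45.2 grip 0.0
shift/25 tool now [0.   0.03 4.66] | in goal axes [0.01 0.04 4.66] rotvec/5deg [ 0.   -0.02  0.02] q [-0.07  0.63  1.33 -0.14  1.72  1.32]
707 [[-14.8  -5.5  30.7]
 [ -6.1   4.3  47.5]
 [  6.3  14.3  49.4]]
```

View pics/w4c.png

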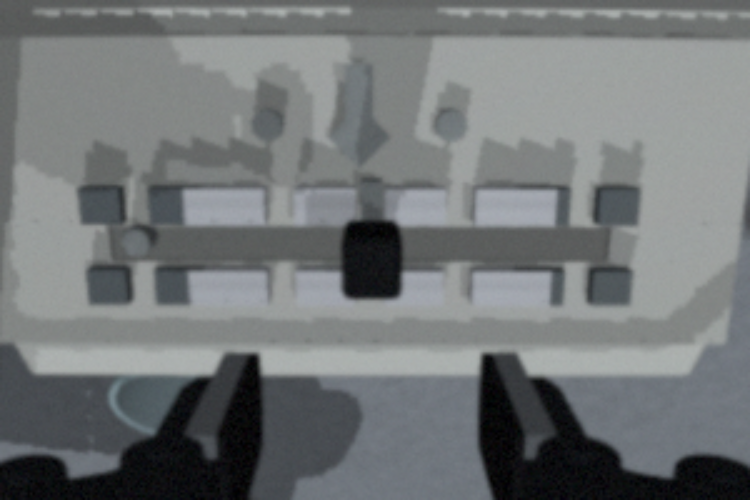

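The crop shows the knob (372,260) sitting square. Its crossbar is in the middle notch (372,200), which the pointer marks (360,150). Knob top is at z≈47.5–49, matching the home height seen at the start, and the gripper is clear of it.

```bash
python3 -c "
from h import *
print(r.finish_job())"
```

```text
the job is handed in; nothing more can be done
None
```

The slide knob is home in the middle comb notch, the one the arrow pointer marks; I let go of it, backed the gripper clear and handed the job in at about 15 s, with no verdict returned.

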